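# Line up the tasting dishes with the straightedge

### The job

Pick up the wooden straightedge by its upright handle and push the three small terracotta dishes into one straight row with its long edge, without touching the dishes with the gripper. Leave the straightedge lying flat on the shelf against the row, with all three dishes upright and touching the same long edge of it, none overhanging past its ends by more than half.

Things in the scene. Friction and masses are not known exactly. Their poses are not given: they have to be found in the camera images.
- ruler_grip (a point): Grasp point of the loose wooden straightedge (130 g), 55 mm above its underside. A flat bar, 260 mm long (y axis), 36 mm wide (x axis; each long edge 18 mm from the centre line), 12 mm thick; along its middle stands the handle, a fin 60 mm long (y), 18 mm thick (x), its top 80 mm above the underside. z is up. It lies left or right of the dishes, pointing roughly away from the robot.
- dish_a: One of three identical small round terracotta dishes, loose, 60 to 130 g: straight wall 64 mm across, 26 mm high. Origin: centre of its underside, z up. They stand in a ragged row across in front of the robot, about 75 to 125 mm apart sideways, the middle one 20 to 140 mm farther out than the outer two; which is where varies. A large dish, 130 mm across, is not one of them.
- dish_b: Another of the three small dishes, same as dish_a.
- dish_c: Another of the three small dishes, same as dish_a.
Things that resemble listed ones, but are neither listed nor needed, are in the scene too. Leave any pink or turquoise look-alike of the dish_a alone. Leave any red or turquoise look-alike of the dish_b alone.

How it is judged (in metres and radians):
At the end, for the whole second after the job is handed in: The three dishes stand upright (within 10 degrees) and still on the shelf on one side of the straightedge, each wall within 12 mm of its long edge and none more than half past an end; the straightedge lies flat (within 6 degrees), released and still (((x of dish_a in the frame of ruler_grip between 0.042 and 0.062 m and x of dish_b in the frame of ruler_grip between 0.042 and 0.062 m and x of dish_c in the frame of ruler_grip between 0.042 and 0.062 m) or (x of dish_a in the frame of ruler_grip between -0.062 and -0.042 m and x of dish_b in the frame of ruler_grip between -0.062 and -0.042 m and x of dish_c in the frame of ruler_grip between -0.062 and -0.042 m)) and y of dish_a in the frame of ruler_grip between -0.13 and 0.13 m and angle between each of dish_a, dish_b, dish_c's own z axis and vertical below 0.175 rad and height (world z) of each of dish_a, dish_b, dish_c below 0.008 m and linear speed of each of dish_a, dish_b, dish_c, ruler below 0.02 m/s and y of dish_b in the frame of ruler_grip between -0.13 and 0.13 m and y of dish_c in the frame of ruler_grip between -0.13 and 0.13 m and angle between ruler_grip's own z axis and vertical below 0.105 rad and height (world z) of ruler_grip below 0.062 m and contact force between the fingers and ruler below 0.1 N); the robot touches nothing.
It fails at once if the gripper's fingers touch one of the small dishes (contact force between the fingers and dish_a above 0.3 N or contact force between the fingers and dish_b above 0.3 N or contact force between the fingers and dish_c above 0.3 N).
It also fails if it takes over 45 s, if anything falls off the work surface, if the arm or the gripper's body presses on something with over 40 N, if the wrist force passes 120 N, or if a joint passes its speed limit or range.

### The arm

A 7-joint arm with a two-finger parallel gripper is mounted at the origin on the work surface. World frame = base frame: x ahead of the robot, y to its left, z up, the work surface at z = 0. Lengths are in mm, angles in rad, forces in N, time in s.
With the tool pointing down it reaches from about 400 to 850 mm from the base axis. Payload 4.4 kg.
Tool frame: the origin (TCP) lies at the very end of the fingers, on their centre line; the grasp point (between the pads) lies robot.grip_depth behind it (robot.grip_depth is the distance from the TCP to the grasp point, in mm); z points along the fingers, y is the line along which they close (so a half turn about z gives the same grasp; the last joint's range is limited). The gripper opens to 94 mm and grips with 3 to 60 N. Pads are 16 mm wide; open, the fingers measure 119 mm over their backs; the gripper's body (75 mm by 177 mm) begins 78 mm behind the grasp point.
Start: joints at [1.11, 0.628, 0.038, 1.517, -0.027, 0.996, -0.02], TCP at [250.035, -600.001, 177.878] pointing down, gripper open.
Joint ranges: [-3.06, 3.06], [-0.37, 2.12], [-1.25, 1.32], [0.18, 2.47], [-1.1, 4.24], [0.23, 1.98], [-2.94, 2.94]. Speed limits (rad/s): [2.57, 2.57, 3.14, 3.14, 3.14, 3.14, 3.14].

### API

Orientations are given as a rotation vector (axis times angle).
In Python, from rig import telemetry, capture, camera_info, robot gives the robot as it stands.
- The arm moves only by the tool move_arm, never from a script. Its argument "deltas" is a list of rows, each a list of 7 numbers: the turn, a rotation vector about the world's x, y, z in rad, then the shift along the world's x, y, z in mm, then the gripper command: -1 is shut, 1 is fully open, values between are in proportion. In form: [[rx, ry, rz, tx, ty, tz, fingers], ...]. A call has 1 to 8 rows; each row is the pose to reach, as a shift and turn from the pose commanded when the call began; what a row does not reach only later rows make up. A row lasts 1/12 s, in which the tool goes at most 41.7 mm and 7.16 degrees, less where a joint would pass 70% of its speed; a pose out of reach is approached as far as the arm can. A call with a gripper value outside its range is refused whole. The fingers move at their own pace and stop on an object; "grip_force" is the grip in N (left out, the last holds). Time passes only in rows, so rows that repeat a pose let the fingers close. It gives the time, the measured TCP pose, the force, the opening and the grip force at its end, in the units of the state.
- telemetry.sense(): the state, without advancing time (a new reading comes with each control period).
- capture(name): name is "scene" or "side" or "wrist"; returns the picture (420x560x3 uint8, blue, green, red); there is no depth.
- camera_info(name): a dict with "fovy" (degrees; the focal length in pixels is half the picture's height over the tangent of half this angle, whatever the lens; pixels are square), "cx", "cy" (the principal point, pixels), "R" (3x3) and "t" (3): a world point X has camera coordinates R X + t; the wrist camera has in their place "tool_from_camera" (4x4, takes a point from camera to tool coordinates, whose origin is the TCP and whose axes are the flange's). Camera axes: x right, y down, z forward; pixel columns grow to the right and rows downward; lengths in mm; the calibration is good to about 2 mm. A picture is of the moment at which its call begins: read the wrist's pose just before it. camera_info takes no time and is no camera call.
- robot.hand_in(): hands the job in; it is judged then, once.
The state is a dict: "t": time; "joint_pos": joint angles; "joint_vel": joint speeds; "joint_torque": joint torques, N m; "eef_pos": TCP position; "ee_rot": TCP orientation; "force": force on the tool from outside, world axes, zero at the start; "moment": the same for the moment, N m; "gripper_width": finger opening in mm; "grasp_force": force on a finger pad.
Only numpy, scipy, OpenCV 4.12 (cv2) and the standard library are available. Lean on these libraries where they do the work, as an engineer would, in place of code of your own. Each camera call takes 0.05 s, during which the arm holds its last target. There are 200 camera calls.

## Working session

There is one attempt and no reset: what is moved stays moved. The work goes in short steps, Python scripts to look and compute and a tool call to move; the robot and the scene stay as the last step left them, time stands still between calls to the robot, and variables do not carry over. Pictures are saved under pics/ and viewed, at most 10 in all, crops included, and the job is handed in when it is done.

Besides the shell and the picture viewer there is one more tool, called after "Emit:" in YAML: its name, and indented under it one key for each argument. move_arm: Moves the arm, as the interface text tells. Its arguments: {"type":"object","properties":{"deltas":{"type":"array","items":{"type":"array","items":{"type":"number"}}},"grip_force":{"type":"number"}},"required":["deltas"]}

```bash
mkdir -p pics; python3 - <<'E'
from rig import telemetry, capture, camera_info, robot
import cv2
for n in ("scene","side"):
    cv2.imwrite(f"pics/{n}0.png",capture(n)); print(n,camera_info(n))
print(camera_info("wrist"), robot.grip_depth); print(telemetry.sense())
E
```

```text
scene {'fovy': 45.58447394771518, 'cx': 277.6178079527392, 'cy': 209.5020397738522, 'R': array([[ 0.04170361,  0.99896877, -0.01795011],
       [ 0.73094631, -0.04275291, -0.68109447],
       [-0.68115953,  0.01528353, -0.73197549]]), 't': array([   3.12619894, -394.45110763, 1661.58437286])}
side {'fovy': 56.96557498754615, 'cx': 281.2549825217999, 'cy': 206.94943103185733, 'R': array([[ 0.9941462 , -0.10648489, -0.01828387],
       [-0.0708695 , -0.5149563 , -0.85428188],
       [ 0.08155272,  0.85057685, -0.51948838]]), 't': array([-588.16612635,   94.70921806,  859.6027836 ])}
{'fovy': 61.97339812416606, 'cx': 280.03683188467795, 'cy': 206.93762595402006, 'tool_from_camera': array([[ 9.08216018e-04, -9.59007727e-01, -2.83378466e-01,
         8.28820147e+01],
       [ 9.99999514e-01,  9.79928137e-04, -1.11310783e-04,
         1.12463817e+00],
       [ 3.84438433e-04, -2.83378227e-01,  9.59008150e-01,
        -2.07038662e+02],
       [ 0.00000000e+00,  0.00000000e+00,  0.00000000e+00,
         1.00000000e+00]])} 18.8
{'t': 0.1, 'joint_pos': array([ 1.11022431,  0.62921112,  0.03846595,  1.51822341, -0.02699847,
        0.99629605, -0.01996854]), 'joint_vel': array([ 3.05917111e-03, -2.67717202e-03,  1.00154207e-03, -3.43431058e-03,
        4.18833095e-05, -9.29350023e-04,  1.36382432e-03]), 'joint_torque': array([ 2.22212831e-03, -5.50789940e+01,  1.14674248e+00, -1.87117696e+01,
       -5.22976345e-02,  1.92002440e-02,  4.62740468e-05]), 'eef_pos': array([ 249.76806334, -599.42939803,  177.08831283]), 'ee_rot': array([-3.07903407e+00, -6.15802103e-01,  5.39407517e-04]), 'force': array([-0.01733208, -0.02709357,  0.02384492]), 'moment': array([-0.02306118,  0.00228238, -0.00796506]), 'grasp_force': 0.0, 'gripper_width': 94.1885393531501}
```

View pics/scene0.png

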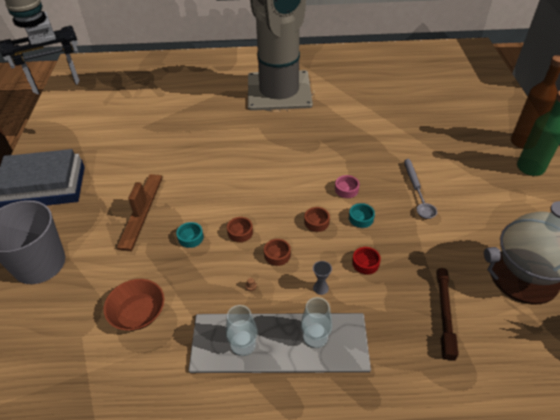

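View pics/side0.png

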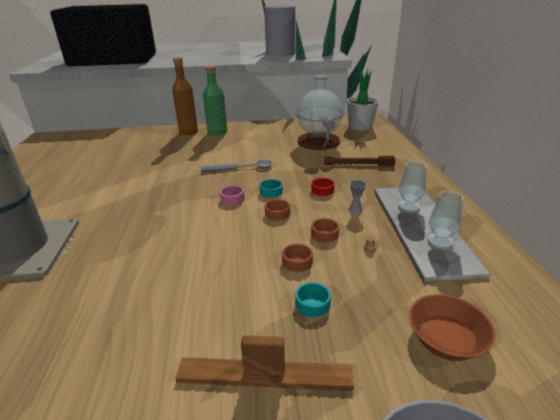

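The scene shows the ruler at about (140,212) with its fin at (138,198). The small terracotta dishes are at (240,229), (277,251) and (317,218), with teal look-alikes at (190,235) and (362,215). The side view agrees.

```bash
cat > h.py <<'E'
import numpy as np, cv2
from rig import telemetry, capture, camera_info, robot
from scipy.spatial.transform import Rotation as Ro
def cam(n):
    c=camera_info(n); f=210/np.tan(np.radians(c["fovy"]/2)); K=np.array([[f,0,c["cx"]],[0,f,c["cy"]],[0,0,1]])
    if n=="wrist":
        s=telemetry.sense(); T=np.array(c["tool_from_camera"]); Rt=Ro.from_rotvec(s["ee_rot"]).as_matrix()
        Rw=Rt@T[:3,:3]; p=Rt@T[:3,3]+s["eef_pos"]; return K,Rw.T,-Rw.T@p
    return K,np.array(c["R"]),np.array(c["t"])
def ray(C,uv,z):
    K,R,t=C; o=-R.T@t; d=R.T@np.linalg.solve(K,[uv[0],uv[1],1]); return o+d*(z-o[2])/d[2]
def proj(C,X):
    K,R,t=C; q=(R@np.atleast_2d(X).T).T+t; q=q@K.T; return q[:,:2]/q[:,2:]
def hullfit(C,mask,guess,r=32,h=26):
    """centre (x,y) whose projected cylinder outline matches the mask bbox"""
    from scipy.optimize import least_squares
    ys,xs=np.nonzero(mask); b=np.array([xs.min()-.0,xs.max()+1.,ys.min(),ys.max()+1.])
    a=np.linspace(0,2*np.pi,60)
    def res(p):
        X=np.array([[p[0]+r*np.cos(t),p[1]+r*np.sin(t),z] for z in (0,h) for t in a]); q=proj(C,X)+.5
        return np.array([q[:,0].min(),q[:,0].max(),q[:,1].min(),q[:,1].max()])-b
    s=least_squares(res,guess); return s.x,s.fun
E
python3 - <<'E'
from h import *
for n,px in (("scene",dict(tl=(190,235),d1=(240,229),d2=(277,251),d3=(317,218),tr=(362,215),pk=(347,187),red=(366,260),nut=(251,285),jig=(321,290),big=(134,306))),
             ("side",dict(tl=(313,300),d1=(297,257),d2=(325,230),d3=(278,209),tr=(271,188),pk=(232,195),red=(323,186),nut=(370,245)))):
    C=cam(n); hsv=cv2.cvtColor(cv2.imread(f"pics/{n}0.png"),cv2.COLOR_BGR2HSV)
    for k,(u,v) in px.items():
        g=ray(C,(u,v),13)[:2]; r=""
        if k[0] in"dt":
            H,S,V=[hsv[...,i].astype(int) for i in range(3)]
            m=((H>75)&(H<100)&(S>120)) if k[0]=="t" else (((H<9)|(H>172))&(S>120))
            _,L=cv2.connectedComponents(m.astype(np.uint8)); w=L[v-8:v+9,u-8:u+9]; w=w[w>0]
            if len(w): r=hullfit(C,L==np.bincount(w).argmax(),g)
        print(n,k,g.round(),r)
S=cam("scene");D=cam("side")
print("ruler ends scene z12",[ray(S,p,12)[:2].round() for p in((149,175),(163,177),(118,246),(131,249))])
print("side",[ray(D,p,12)[:2].round() for p in((180,361),(352,370))],[ray(D,p,0)[:2].round() for p in((179,384),(352,388))],[ray(D,p,80)[:2].round() for p in((243,338),(284,339))])
E
```

```text
scene tl [ 623. -244.] (array([ 620.6458802 , -244.77340477]), array([-0.88108026,  0.89432281, -1.47779141,  1.33816564]))
scene d1 [ 611. -121.] (array([ 609.74746361, -123.5923005 ]), array([-0.82969911,  0.84155592, -1.83188301,  1.67340237]))
scene d2 [684. -33.] (array([686.81054129, -33.97458717]), array([-0.61957082,  0.61611698, -1.63169347,  1.49425226]))
scene d3 [585.  72.] (array([587.7505507 ,  69.81260755]), array([-0.99657728,  0.97745692, -1.53763319,  1.39280015]))
scene tr [582. 186.] (array([580.79427925, 184.06945285]), array([-1.36588552,  1.3356247 , -1.43791928,  1.28109477]))
scene pk [479. 162.] 
scene red [723. 173.] 
scene nut [778. -95.] 
scene jig [800.  60.] 
scene big [ 819. -350.] 
side tl [ 623. -247.] (array([ 621.82566004, -243.98935339]), array([-1.04017841,  1.02762541, -1.30410292,  0.99491392]))
side d1 [ 611. -122.] (array([ 600.71137077, -108.56047281]), array([ -8.95980211,   8.89246893, -12.27373028,   9.61495275]))
side d2 [688. -34.] (array([685.1400483 , -12.10450333]), array([-7.65640744,  7.4667004 , -8.83809002,  6.88081636]))
side d3 [591.  71.] (array([586.67413223,  83.71336309]), array([-10.82071193,  10.93700147, -10.78384216,   8.2948663 ]))
side tr [583. 182.] (array([582.30349054, 184.44284508]), array([-0.86946225,  0.87680271, -1.41253277,  1.15094259]))
side pk [477. 158.] 
side red [725. 174.] 
side nut [ 772. -102.] 
ruler ends scene z12 [array([ 399., -374.]), array([ 409., -334.]), array([ 647., -415.]), array([ 658., -382.])]
side [array([ 399., -347.]), array([ 655., -394.])] [array([ 399., -378.]), array([ 650., -414.])] [array([ 499., -373.]), array([ 556., -382.])]
```

Emit:
move_arm:
  deltas:
    - [0,0,-0.08,35,28,0,1]
    - [0,0,-0.16,70,56,0,1]
    - [0,0,-0.24,105,84,0,1]
    - [0,0,-0.32,140,112,0,1]
    - [0,0,-0.4,175,140,0,1]
    - [0,0,-0.48,210,168,0,1]
    - [0,0,-0.56,245,196,0,1]
    - [0,0,-0.57,278,223,0,1]
  grip_force: 30

```text
t: 0.77
eef_pos: [511.3, -389.7, 177.5]
ee_rot: [-3.129, 0.28, 0.001]
force: [1.4, -0.0, -0.4]
gripper_width: 93.9
grasp_force: 0.0
```

```bash
python3 - <<'E'
from h import *
s=telemetry.sense();print(s["eef_pos"],s["ee_rot"],s["joint_pos"])
C=cam("wrist"); im=capture("wrist"); cv2.imwrite("pics/w1.png",im); np.savez("w1.npz",K=C[0],R=C[1],t=C[2])
print(proj(C,[[528,-377,80],[528,-377,12],[404,-356,12],[652,-400,12]]))
E
```

```text
[ 511.31220357 -389.73755072  177.49615959] [-3.12888727e+00  2.80140561e-01  1.25561943e-03] [ 0.48959196  0.62605181  0.19957152  1.5415593  -0.13919675  0.98872459
 -1.02037453]
[[261.6487241  184.53993775]
 [264.84803835 170.47509204]
 [267.22149458 275.81751744]
 [263.99031018  42.65200856]]
```

View pics/w1.png

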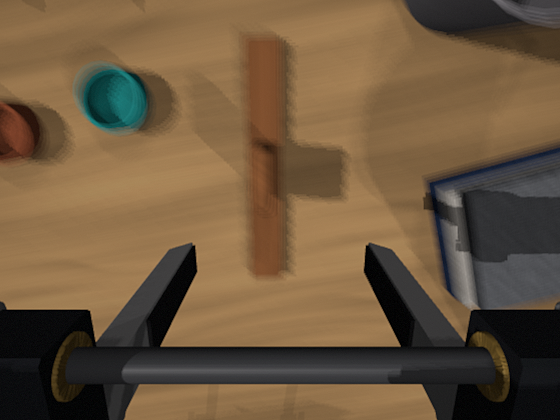

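The wrist view, slightly blurred, shows the ruler upright in the picture from (265,38) to (266,275), with the fin near (264,165). This agrees with the prediction. I'll settle the arm and measure once more.

Emit:
move_arm:
  deltas:
    - [0,0,0,0,0,0,1]
    - [0,0,0,0,0,0,1]
    - [0,0,0,0,0,0,1]

```text
t: 1.07
eef_pos: [508.6, -392.7, 177.6]
ee_rot: [3.129, -0.277, -0.002]
force: [-0.5, -0.0, -0.3]
gripper_width: 94.1
grasp_force: 0.0
```

```bash
python3 - <<'E'
from h import *
s=telemetry.sense();print(s["eef_pos"],s["ee_rot"])
C=cam("wrist"); im=capture("wrist"); cv2.imwrite("pics/w2.png",im)
H,S,V=[x.astype(int) for x in cv2.split(cv2.cvtColor(im,cv2.COLOR_BGR2HSV))]
print(H[60,240:300:4],S[60,240:300:4],V[60,240:300:4])
# rotated ruler box via redness
b,g,r=[x.astype(int) for x in cv2.split(im)]
m=((r>1.45*g)&(r>80)).astype(np.uint8); m[:,:180]=0;m[:,400:]=0;m[300:]=0
n,L,st,_=cv2.connectedComponentsWithStats(m); k=1+st[1:,4].argmax(); ys,xs=np.nonzero(L==k); print(st[k])
for sl in ((ys<ys.min()+70),(ys>ys.max()-60)):   # bar parts beyond fin
    rows=np.unique(ys[sl])[6:-6]; c=np.array([[ (xs[ys==q].min()+xs[ys==q].max())/2+.0,q] for q in rows]); w=[np.ptp(xs[ys==q]) for q in rows]
    print("w",np.mean(w),[ray(C,c[i],12)[:2].round(1) for i in (0,-1)])
print(ray(C,(xs.mean(),ys.min()),12),ray(C,(xs.mean(),ys.max()),12))
R=Ro.from_rotvec(s["ee_rot"]).as_matrix(); print("closing dir deg",np.degrees(np.arctan2(R[1,1],R[0,1])), "tool z",R[:,2])
E
```

```text
[ 508.64467018 -392.66727096  177.59759908] [ 3.12861694e+00 -2.77238689e-01 -2.26075120e-03]
[16 17 13 13 12 13 12 12 13 13 12 17 16 16 16] [121 123 161 162 163 162 160 157 160 162 161 126 126 125 121] [139 135 122 123 117 124 131 128 124 124 127  97  99  98 160]
[ 246   39   37  240 7540]
w 34.775862068965516 [array([ 647.3, -401.9]), array([ 594.6, -393.4])]
w 29.791666666666668 [array([ 463.7, -370.2]), array([ 405.9, -360.5])]
[ 652.23691536 -404.48747673   12.        ] [ 398.70327613 -356.24773963   12.        ]
closing dir deg -100.12790817744651 tool z [-1.49708806e-03 -5.85472372e-04 -9.99998708e-01]
```

View pics/w2.png

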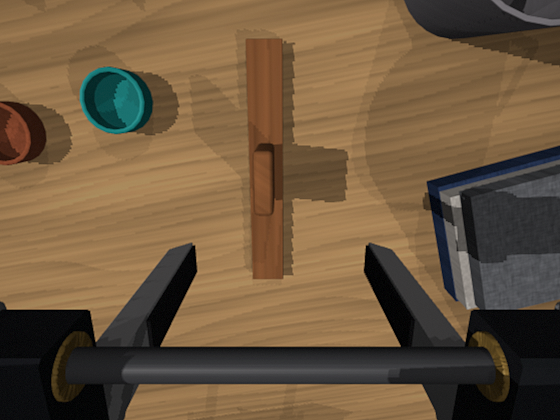

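The sharp picture puts the ruler at (265,38)–(268,278), with its centre near (526,-381) and its axis at -9.8°. The gripper is already aligned to 0.3°. I'll descend to TCP z of about 41 and grip.

Emit:
move_arm:
  deltas:
    - [0,0,0,12,8,-10,1]
    - [0,0,0,17.5,12,-35,1]
    - [0,0,0,17.5,12,-70,1]
    - [0,0,0,17.5,12,-105,1]
    - [0,0,0,17.5,12,-128,1]
    - [0,0,0,17.5,12,-136,1]
    - [0,0,0,17.5,12,-136,1]
    - [0,0,0,17.5,12,-136,-1]
  grip_force: 30

```text
t: 1.78
eef_pos: [528.0, -380.1, 42.3]
ee_rot: [3.129, -0.276, 0.001]
force: [0.6, 0.2, 1.0]
gripper_width: 90.0
grasp_force: 0.0
```

Emit:
move_arm:
  deltas:
    - [0,0,0,0,0,0,-1]
    - [0,0,0,0,0,0,-1]
    - [0,0,0,0,0,0,-1]
    - [0,0,0,0,0,0,-1]
    - [0,0,0,0,0,0,-1]
    - [0,0,0,0,0,0,-1]
  grip_force: 40

```text
t: 2.28
eef_pos: [527.8, -379.6, 42.3]
ee_rot: [3.129, -0.275, 0.001]
force: [-0.6, 0.1, -0.1]
gripper_width: 51.0
grasp_force: 0.0
```

Emit:
move_arm:
  deltas:
    - [0,0,0,0,0,0,-1]
    - [0,0,0,0,0,0,-1]
    - [0,0,0,0,0,0,-1]
    - [0,0,0,0,0,0,-1]
    - [0,0,0,0,0,0,-1]
    - [0,0,0,0,0,0,-1]
    - [0,0,0,0,0,0,-1]

```text
t: 2.87
eef_pos: [527.6, -379.6, 41.8]
ee_rot: [3.13, -0.275, -0.0]
force: [-0.4, -0.7, -0.5]
gripper_width: 17.2
grasp_force: 40.0
```

Emit:
move_arm:
  deltas:
    - [0,0,0,0,0,30,-1]
    - [0,0,0,0,0,65,-1]
    - [0,0,0.1,0,20,90,-1]
    - [0,0,0.21,-2,50,90,-1]
    - [0,0,0.32,-4,80,90,-1]
    - [0,0,0.43,-6,110,90,-1]
    - [0,0,0.54,-8,140,90,-1]
    - [0,0,0.65,-10,170,90,-1]

```text
t: 3.53
eef_pos: [517.1, -208.1, 131.9]
ee_rot: [-3.051, -0.747, 0.0]
force: [0.8, -0.5, -1.1]
gripper_width: 17.2
grasp_force: 40.0
```

Emit:
move_arm:
  deltas:
    - [0,0,0.11,-2,25,0,-1]
    - [0,0,0.22,-4,50,0,-1]
    - [0,0,0.33,-6,75,0,-1]
    - [0,0,0.44,-8,100,0,-1]
    - [0,0,0.55,-9,120,0,-1]
    - [0,0,0.66,-10,140,0,-1]
    - [0,0,0.77,-10,160,0,-1]
    - [0,0,0.88,-10,175,0,-1]

```text
t: 4.2
eef_pos: [507.3, -32.6, 131.9]
ee_rot: [-2.441, -1.977, -0.0]
force: [0.2, -0.2, -1.2]
gripper_width: 17.7
grasp_force: 40.0
```

```bash
python3 - <<'E'
from h import *
s=telemetry.sense();R=Ro.from_rotvec(s["ee_rot"]).as_matrix();print(s["eef_pos"],np.degrees(np.arctan2(R[1,1],R[0,1])),s["joint_pos"],s["gripper_width"],s["grasp_force"])
E
```

```text
[507.30022001 -32.62054366 131.92428773] -11.98543000863809 [ 0.17498574  0.49894216 -0.23793058  1.95313161  0.17324565  0.70900828
 -0.37609141] 17.73687939378898 39.986377358436584
```

Emit:
move_arm:
  deltas:
    - [0,0,0.11,0,4,0,-1]
    - [0,0,0.21,0,7,-10,-1]
    - [0,0,0.21,0,7,-35,-1]
    - [0,0,0.21,0,7,-55,-1]
    - [0,0,0.21,0,7,-65,-1]
    - [0,0,0.21,0,7,-65,-1]

```text
t: 4.7
eef_pos: [505.7, -27.7, 64.9]
ee_rot: [-2.226, -2.212, 0.005]
force: [-0.1, 0.5, -1.3]
gripper_width: 17.5
grasp_force: 40.0
```

```bash
python3 - <<'E'
from h import *
s=telemetry.sense();R=Ro.from_rotvec(s["ee_rot"]).as_matrix();print(s["eef_pos"],np.degrees(np.arctan2(R[1,1],R[0,1])),R[:,2])
C=cam("wrist");im=capture("wrist")
S=cam("side");i2=capture("side")
for p in proj(S,[[s["eef_pos"][0],s["eef_pos"][1]-130,24],[s["eef_pos"][0],s["eef_pos"][1]+130,24],[610,-122,26],[687,-34,26],[588,71,26]]): cv2.circle(i2,tuple(int(v) for v in p),3,(0,255,0),1)
cv2.imwrite("pics/b3.png",cv2.resize(np.hstack([im,i2]),(800,300)))
E
```

```text
[505.6961667  -27.69404838  64.94910291] -0.34625493689521375 [-4.55579231e-03 -7.43817287e-05 -9.99989620e-01]
```

View pics/b3.png

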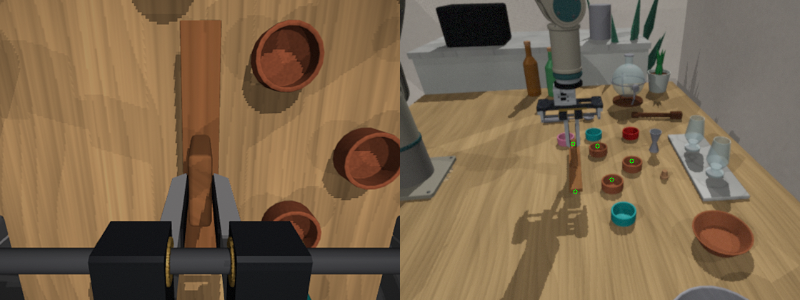

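The wrist view has the ruler hanging along y, with all three dishes on its +x side and clear of it. The side view agrees with the predicted markers. I'll lower to about 1.5 mm above the surface and push in +x.

Emit:
move_arm:
  deltas:
    - [0,0,0,0,0,-12,-1]
    - [0,0,0,0,0,-21.5,-1]
    - [0,0,0,0,0,-21.5,-1]
    - [0,0,0,10,0,-21.5,-1]
    - [0,0,0,20,0,-21.5,-1]
    - [0,0,0,30,0,-21.5,-1]
    - [0,0,0,38,0,-21.5,-1]
    - [0,0,0,46,0,-21.5,-1]

```text
t: 5.47
eef_pos: [553.9, -27.6, 45.9]
ee_rot: [-2.228, -2.215, 0.0]
force: [-0.9, -0.8, -1.4]
gripper_width: 17.6
grasp_force: 40.0
```

Emit:
move_arm:
  deltas:
    - [0,0,0,8,0,0,-1]
    - [0,0,0,16,0,0,-1]
    - [0,0,0,24,0,0,-1]
    - [0,0,0,32,0,0,-1]
    - [0,0,0,40,0,0,-1]
    - [0,0,0,48,0,0,-1]
    - [0,0,0,56,0,0,-1]
    - [0,0,0,64,0,0,-1]

```text
t: 6.13
eef_pos: [618.5, -27.5, 45.3]
ee_rot: [-2.228, -2.215, -0.0]
force: [-1.7, 0.5, -0.7]
gripper_width: 17.7
grasp_force: 40.0
```

Emit:
move_arm:
  deltas:
    - [0,0,0,7,0,0,-1]
    - [0,0,0,13,0,0,-1]
    - [0,0,0,18,0,0,-1]
    - [0,0,0,22,0,0,-1]
    - [0,0,0,26,0,0,-1]
    - [0,0,0,30,0,0,-1]
    - [0,0,0,33,0,0,-1]
    - [0,0,0,35,0,0,-1]

```text
t: 6.8
eef_pos: [653.3, -27.5, 45.3]
ee_rot: [2.228, 2.214, 0.001]
force: [-2.2, -0.1, -1.3]
gripper_width: 17.5
grasp_force: 40.0
```

```bash
python3 - <<'E'
from h import *
s=telemetry.sense();R=Ro.from_rotvec(s["ee_rot"]).as_matrix();print(s["t"],s["eef_pos"],np.degrees(np.arctan2(R[1,1],R[0,1])),R[:,2],s["force"],s["gripper_width"])
im=capture("wrist");i2=capture("side")
cv2.imwrite("pics/b4.png",np.hstack([cv2.resize(im,(400,300)),cv2.resize(i2[100:310,200:480],(400,300))]))
E
```

```text
6.8 [653.2724448  -27.49718368  45.31757625] -0.3439018806352312 [ 6.56565573e-04  1.21112413e-04 -9.99999777e-01] [-2.15246947 -0.10607649 -1.29739836] 17.48560186231779
```

View pics/b4.png

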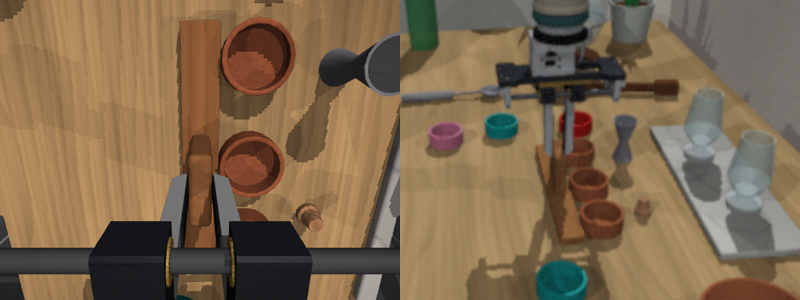

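All three dishes now stand against the ruler's edge in both views. I'll lower the last 3.5 mm and release.

Emit:
move_arm:
  deltas:
    - [0,0,0,0,0,-2,-1]
    - [0,0,0,0,0,-3,-1]
    - [0,0,0,0,0,-3.7,-1]
    - [0,0,0,0,0,-3.7,-1]
    - [0,0,0,0,0,-3.7,-1]

```text
t: 7.32
eef_pos: [653.0, -27.5, 41.8]
ee_rot: [2.228, 2.214, 0.001]
force: [-0.3, 0.1, -1.1]
gripper_width: 17.5
grasp_force: 40.0
```

Emit:
move_arm:
  deltas:
    - [0,0,0,0,0,0,-0.5]
    - [0,0,0,0,0,0,-0.3]
    - [0,0,0,0,0,0,-0.1]
    - [0,0,0,0,0,0,-0.1]
    - [0,0,0,0,0,0,-0.1]
    - [0,0,0,0,0,0,-0.1]

```text
t: 7.82
eef_pos: [652.7, -27.5, 41.7]
ee_rot: [2.228, 2.215, 0.0]
force: [-0.1, 0.0, -0.4]
gripper_width: 42.5
grasp_force: 0.0
```

Emit:
move_arm:
  deltas:
    - [0,0,0,0,0,15,-0.1]
    - [0,0,0,0,0,40,-0.1]
    - [0,0,0,0,0,75,-0.1]
    - [0,0,0,0,0,110,-0.1]
    - [0,0,0,0,0,145,-0.1]
    - [0,0,0,0,0,170,-0.1]
    - [0,0,0,0,0,170,-0.1]
    - [0,0,0,0,0,170,-0.1]

```text
t: 8.48
eef_pos: [653.7, -27.5, 213.5]
ee_rot: [2.226, 2.213, 0.004]
force: [0.4, 0.4, -0.5]
gripper_width: 42.3
grasp_force: 0.0
```

```bash
python3 - <<'E'
from h import *
s=telemetry.sense();print(s["t"],s["eef_pos"],s["gripper_width"])
C=cam("wrist");im=capture("wrist")
for p in proj(C,[[671,-157,12],[671,103,12]]+[[671,y,12] for y in(-100,-27,50)]): cv2.circle(im,tuple(int(v) for v in p),3,(0,255,0),1)
cv2.imwrite("pics/w5.png",im)
i2=capture("side");cv2.imwrite("pics/s5.png",cv2.resize(i2[130:290,250:450],(800,600)))
E
```

```text
8.4833 [653.6638185  -27.48657718 213.46547643] 42.25329628900771
```

View pics/w5.png

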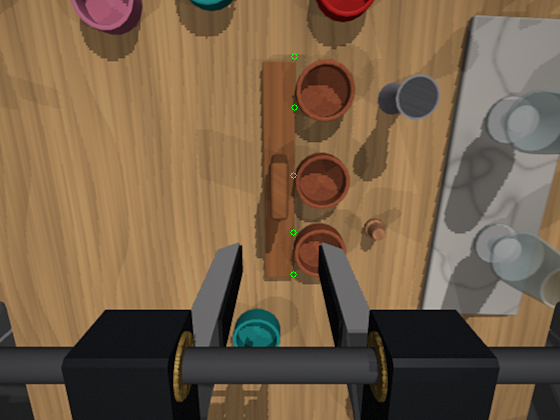

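View pics/s5.png

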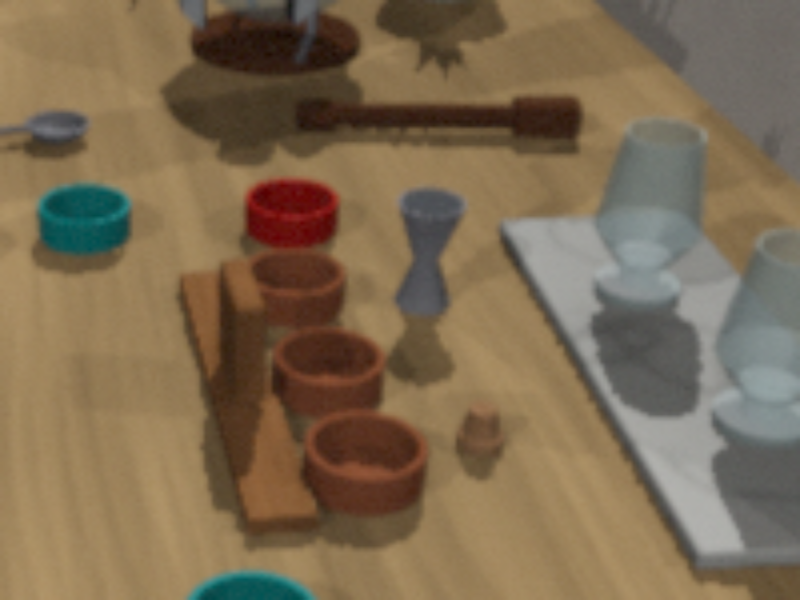

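In the wrist view the ruler lies at x 263–295 with the dishes at (325,90), (321,181) and (320,250). Their walls are within a few mm of its edge and inside its ends, and the side view shows all three upright. I'll hand in.

```bash
python3 -c "
from rig import robot
print(robot.hand_in())"
```

```text
the job is handed in; nothing more can be done
None
```

I handed the job in at about 8.5 s: the straightedge lies flat and released with all three small terracotta dishes upright along one long edge, by the last pictures within a few mm of it and inside its ends; hand-in returned no verdict.

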